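# Kit the glue-up tray for a guitar bridge

## Robot

A 7-joint arm with a two-finger parallel gripper is mounted at the origin on the work surface. World frame = base frame: x ahead of the robot, y to its left, z up, the work surface at z = 0. Lengths are in m, angles in rad, forces in N, time in s.
With the tool pointing down it reaches from about 0.425 to 0.875 m from the base axis. Payload 4.7 kg.
Tool frame: the origin (TCP) lies midway between the tips of the shut fingers; the grasp point (between the pads) lies 19 mm behind it (manip.hold_point_z is the z of the grasp point in the tool frame, in m); z points along the fingers, y is the direction in which the jaws open and shut (so a half turn about z gives the same grasp; the last joint's range is limited). The gripper opens to 87 mm and grips with 3 to 60 N. Pads are 19 mm wide; open, the fingers measure 117 mm over their backs; the gripper's body (75 mm by 190 mm) begins 51 mm behind the grasp point.
Start: joints at [1.341, 0.321, -0.07, 1.45, 0.023, 1.371, -0.057], TCP at [0.157, -0.631, 0.223] pointing down, gripper open.
Joint ranges: [-2.86, 2.86], [-0.3, 2.09], [-1.38, 1.24], [0.06, 2.45], [-1.56, 4.7], [0.09, 2.05], [-2.69, 2.69]. Speed limits (rad/s): [2.57, 2.57, 3.14, 3.14, 3.14, 3.14, 3.14].

## Interface

Orientations are given as a unit quaternion [w, x, y, z].
In Python, from station import manip gives the robot as it stands.
- The arm moves only by the tool step_arm, never from a script. Its arguments are lists of equal length, an entry for each row: "dp": the shift along the tool's x, y, z in mm, a list of three; "turn": the turn about the tool's z in rad; "fingers": the gripper command: -1 is shut, 1 is fully open, values between are in proportion. A call has 1 to 8 rows; each row is the pose to reach, as a shift and turn from the pose measured when the call began, along the tool's axes at that moment; what a row does not reach only later rows make up. A row lasts 1/10 s, in which the tool goes at most 50 mm and 8.59 degrees, less where a joint would pass 70% of its speed; a pose out of reach is approached as far as the arm can. A call with a gripper value outside its range is refused whole. The fingers move at their own pace and stop on an object; "grip_force" is the grip in N (left out, the last holds). Time passes only in rows, so rows that repeat a pose let the fingers close. It gives the time, the measured TCP pose, the force and the opening at its end, in the units of the state.
- manip.get_obs(): the state, without advancing time (a new reading comes with each control period).
- manip.camera(name): name is "scene" or "top"; returns a dict with "pixels" (420x560x3 uint8, red, green, blue), "z_map" (420x560 float32, m along the optical axis (not along the pixel's ray), 0 where there is no reading), "fx", "fy", "cx", "cy" (pixels), "D" ([k1, k2, p1, p2, k3] as OpenCV has them; the pictures are not rectified), "R" (3x3) and "t" (3): a world point X has camera coordinates R X + t. Camera axes: x right, y down, z forward; pixel columns grow to the right and rows downward; lengths in m; the calibration is good to about 2 mm. A picture is of the moment at which its call begins.
- manip.finish_job(): hands the job in, once; it reports no verdict.
The state is a dict: "time": time; "joint_pos": joint angles; "joint_velocities": joint speeds; "tau": joint torques, N m; "ee_pos": TCP position; "tool_rot": TCP orientation; "contact_force": force on the tool from outside, world axes, zero at the start; "wrist_torque": the same for the moment, N m; "gripper_width": finger opening in m.
Only numpy, scipy, OpenCV 4.12 (cv2) and the standard library are available. Lean on these libraries where they do the work, as an engineer would, in place of code of your own. Each camera call takes 0.05 s, during which the arm holds its last target.

## Task

Set out the tray for gluing on a guitar bridge so that it matches the blue outlines drawn on its floor: stand the white glue bottle with the green nozzle upright in the round outline, and lay the dark rosewood bridge flat, saddle side up, inside the long outline and lined up with it (either end may come first). The pale bridge and the amber varnish bottle do not belong to this kit.

Things in the scene. Friction and masses are not known exactly. Their poses are not given: they have to be found in the camera images.
- glue_bottle_mid (a point): Centre of the glue bottle, on its axis, half-way up: 44 mm above its foot. Round, white, pale green band, tapered green nozzle; straight sides 48 mm in diameter up to 58 mm above the foot, 88 mm tall in all, about 100 g. Starts upright on the bench; z is its axis, up. Grip it here or a little higher. An amber bottle with a black cap is about as big; bottles and bridges start in mixed places.
- dark_bridge_mid (a point): Centre of the dark rosewood guitar bridge, half-way up its 12 mm thick middle. The bridge is a dark brown bar 150 mm long (its y axis) and 32 mm wide (its x axis); the middle 90 mm is 12 mm thick, the two ends 7 mm; a white saddle strip and six pale dots on top; about 45 g. It starts flat on the bench, saddle up (z up), underside 6 mm below this point. Grip it across its 32 mm width. A pale bridge of the same shape lies elsewhere on the bench.
- round_outline (a point): Centre of the round blue outline (76 mm in diameter, with a small blue cross at its centre) drawn on the white floor of the kit tray, at the height of the tray's floor, 7 mm above the bench. z up. The tray is fixed, of plywood, 300 x 260 mm, with a rim 12 mm above the bench. The round and the long outline may change places; their centres are about 125 mm apart.
- long_outline (a point): Centre of the long blue outline, a rectangle 174 mm long (its y axis) by 52 mm wide (its x axis) with a small blue cross at its centre, drawn on the white floor of the same tray, at the height of the floor, 7 mm above the bench. z up.
Mind the look-alikes: they are no part of the job. What is shaped like the part that bears glue_bottle_mid but pink or red is not meant.

How it is judged:
At the end, for the whole second after the job is handed in: Glue bottle upright (8 degrees) on the tray floor, axis within 15 mm of the round outline's centre; dark bridge flat, saddle up, on the tray floor, centre within 15 mm of the long outline's centre, length within 12 degrees of the outline's, either way round; both released and at rest (horizontal distance between glue_bottle_mid and round_outline below 0.015 m and z of glue_bottle_mid in the frame of round_outline between 0.038 and 0.05 m and angle between each of glue_bottle_mid, dark_bridge_mid's own z axis and vertical below 0.15 rad and horizontal distance between dark_bridge_mid and long_outline below 0.015 m and z of dark_bridge_mid in the frame of long_outline between 0 and 0.013 m and angle between the y axis of dark_bridge_mid and the y axis of long_outline, either way round below 0.21 rad and linear speed of each of glue_bottle, dark_bridge below 0.02 m/s); the robot touches nothing.
It also fails if it takes over 51 s, if anything falls off the work surface, if the arm or the gripper's body presses on something with over 40 N, if the wrist force passes 120 N, or if a joint passes its speed limit or range.

## Working session

There is one attempt and no reset: what is moved stays moved. The work goes in short steps, Python scripts to look and compute and a tool call to move; the robot and the scene stay as the last step left them, time stands still between calls to the robot, and variables do not carry over. Pictures are saved under pics/ and viewed, and the job is handed in when it is done.

Besides the shell and the picture viewer there is one more tool, called after "Request:" by a JSON object that holds its "method" and its "body". step_arm: Moves the arm, as the interface text tells. Its arguments: {"type":"object","properties":{"dp":{"type":"array"},"turn":{"type":"array"},"fingers":{"type":"array"},"grip_force":{"type":"number"}},"required":["dp","turn","fingers"]}

```bash
mkdir -p pics
cat > h.py <<'E'
import numpy as np, cv2, pickle
from station import manip
def snap(name):
    c=manip.camera(name); pickle.dump(c,open(f'{name}.pkl','wb')); return c
def load(name): return pickle.load(open(f'{name}.pkl','rb'))
def ray(c,u,v):
    K=np.array([[c['fx'],0,c['cx']],[0,c['fy'],c['cy']],[0,0,1.]])
    p=cv2.undistortPoints(np.array([[[u,v]]],float),K,np.array(c['D'],float))[0,0]
    R=np.array(c['R']);t=np.array(c['t'])
    return -R.T@t, R.T@np.array([p[0],p[1],1.]),
def onz(c,u,v,z):
    o,d=ray(c,u,v); return o+d*(z-o[2])/d[2]
def dep(c,u,v):
    o,d=ray(c,u,v); return o+d*c['z_map'][int(round(v)),int(round(u))]
E
python3 - <<'E'
from h import *
for n in('scene','top'):
    c=snap(n); cv2.imwrite(f'pics/{n}0.png',c['pixels'][:,:,::-1])
    print(n,-np.array(c['R']).T@np.array(c['t']))
o=manip.get_obs();print(o)
print(manip.hold_point_z)
E
```

```text
scene [1.1168334  0.57316208 0.79699361]
top [ 0.27304931 -0.00233718  1.49928875]
{'time': 0.1, 'joint_pos': array([ 1.34110833,  0.32177631, -0.07008798,  1.45153878,  0.02260455,
        1.37078708, -0.0569443 ]), 'joint_velocities': array([ 6.07305875e-05, -1.19808124e-03,  5.55132141e-04, -1.83547562e-03,
        1.41874123e-03, -7.42813902e-04, -5.29938893e-04]), 'tau': array([ 4.25041480e-05, -4.92567515e+01, -4.05664165e-01, -3.13397563e+01,
       -6.42011594e-02,  3.94302537e-02,  5.25258838e-05]), 'ee_pos': array([ 0.15673368, -0.63032012,  0.22156022]), 'tool_rot': array([-8.47821324e-04,  9.92580528e-01,  1.21585990e-01, -1.51696381e-04]), 'contact_force': array([-0.01183776,  0.73460845,  0.07176992]), 'wrist_torque': array([0.01607444, 0.01537271, 0.00566162]), 'gripper_width': 0.08672713739150192}
-0.0187
```

View pics/top0.png

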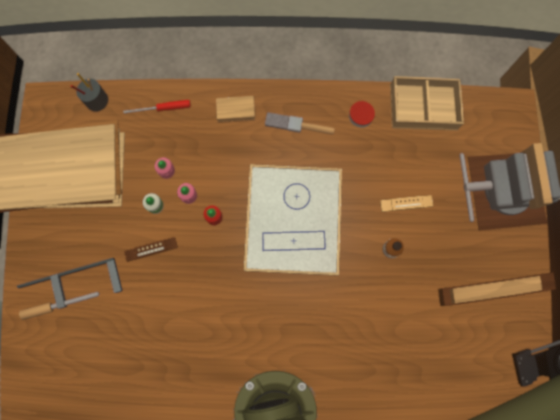

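View pics/scene0.png

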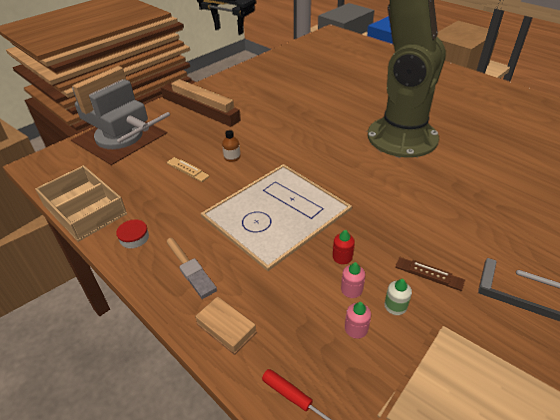

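Top view: there are four bottles with green nozzles. They are pink (164,167), pink (187,193), red (212,215) and white (152,203), and only the white one fits. The amber bottle is at (394,247). The dark bridge is at (150,249) and the pale one at (407,203). The outlines are at (297,196) for the round and (294,241) for the long one. I'll confirm these in an enlarged crop.

Run:
```python
from h import *
c=load('top');im=c['pixels'][:,:,::-1]
a=cv2.resize(im[150:270,110:230],None,fx=5,fy=5,interpolation=cv2.INTER_CUBIC)
cv2.imwrite('pics/cropA.png',a)
b=cv2.resize(im[160:280,235:350],None,fx=5,fy=5,interpolation=cv2.INTER_CUBIC)
cv2.imwrite('pics/cropB.png',b)
```

```text
(no output)
```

View pics/cropA.png

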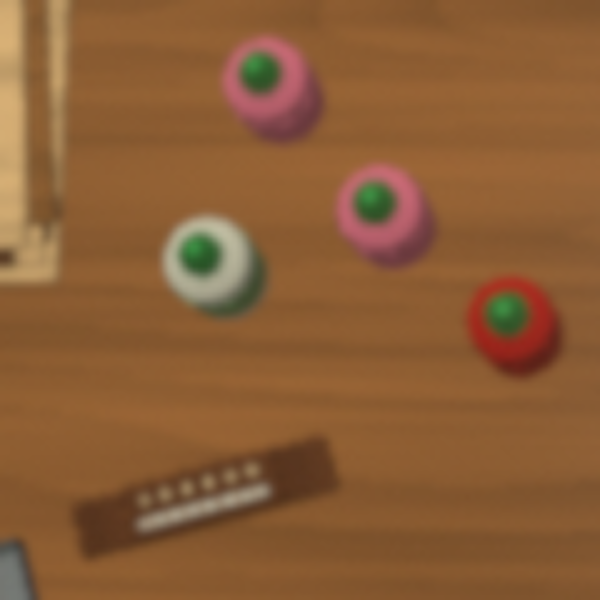

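View pics/cropB.png

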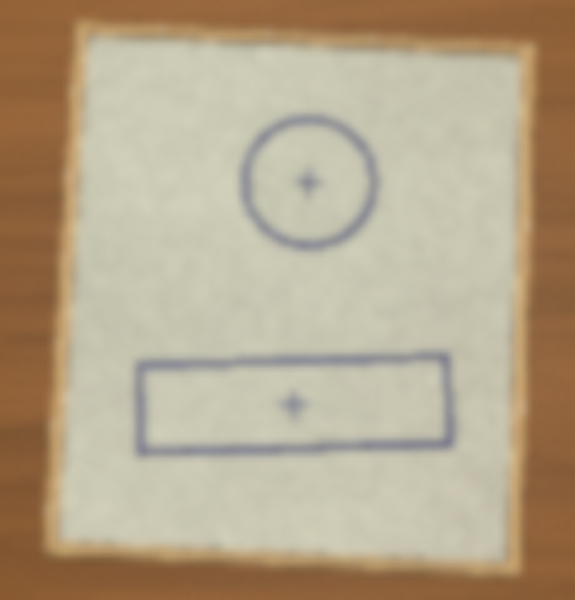

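```bash
cat > m.py <<'E'
from h import *
c=load('top')
A=lambda x,y,z:onz(c,(x+.5)/5-.5+110,(y+.5)/5-.5+150,z)
B=lambda x,y,z:onz(c,(x+.5)/5-.5+235,(y+.5)/5-.5+160,z)
np.set_printoptions(precision=4,suppress=True)
print('bottle shoulder',A(208,261,.058),'tip',A(200,250,.088))
P=[A(*p,.007) for p in[(72,508),(322,436),(340,488),(87,558)]]
print('bridge',np.mean(P,0),[np.linalg.norm(P[i]-P[(i+1)%4]) for i in range(4)])
d=P[0]+P[3]-P[1]-P[2];print('yaw of long axis',np.arctan2(d[1],d[0]))
Q=[B(*p,.007) for p in[(139,363),(448,355),(452,444),(141,453)]]
print('long',np.mean(Q,0),B(293,404,.007),[np.linalg.norm(Q[i]-Q[(i+1)%4]) for i in range(4)])
d=Q[0]+Q[3]-Q[1]-Q[2];print('yaw',np.arctan2(d[1],d[0]))
print('round',B(308,182,.007),B(309,182,.007), np.linalg.norm(B(308,182,.007)-B(293,404,.007)))
# others
for n,x,y in(('pinkU',266,78),('pinkM',380,208),('red',513,322)):print(n,A(x,y,.058))
# scene camera cross-check via depth cloud: white/green bottle, depth from both
for n in('scene','top'):
    k=load(n); K=np.array([[k['fx'],0,k['cx']],[0,k['fy'],k['cy']],[0,0,1.]])
    v,u=np.mgrid[0:420,0:560]
    p=cv2.undistortPoints(np.stack([u,v],-1).reshape(-1,1,2).astype(float),K,np.array(k['D'],float))[:,0]
    z=k['z_map'].ravel(); X=np.c_[p*z[:,None],z]; X=(X-k['t'])@np.array(k['R'])
    W=A(208,261,.058)
    s=(z>0)&(np.hypot(X[:,0]-W[0],X[:,1]-W[1])<.045)&(X[:,2]>.012)&(X[:,2]<.15)
    Y=X[s];print(n,len(Y),Y.min(0),Y.max(0),np.median(Y,0))
    s=(z>0)&(X[:,2]>.02)&(X[:,0]>.3)&(X[:,0]<.8)&(X[:,1]>.0)&(X[:,1]<.5)
    print('max z region',X[s][:,2].max())
o=manip.get_obs()
from scipy.spatial.transform import Rotation as R
q=o['tool_rot'];r=R.from_quat(q[[1,2,3,0]]).as_matrix();print(o['ee_pos'],'\n',r,np.hypot(*W[:2]))
E
python3 m.py
```

```text
bottle shoulder [0.5585 0.3456 0.058 ] tip [0.5585 0.3431 0.088 ]
bridge [0.4342 0.3526 0.007 ] [np.float64(0.14746119497133153), np.float64(0.031089104587461076), np.float64(0.1482982805279885), np.float64(0.02964788125292522)]
yaw of long axis 1.865105818490961
long [ 0.4656 -0.0453  0.007 ] [ 0.4654 -0.044   0.007 ] [np.float64(0.17138074308702245), np.float64(0.049675517008785745), np.float64(0.17160102454872211), np.float64(0.05009294533024926)]
yaw 1.611930049427256
round [ 0.5908 -0.0513  0.007 ] [ 0.5908 -0.0519  0.007 ] 0.12561288728465253
pinkU [0.662  0.3192 0.058 ]
pinkM [0.5892 0.2517 0.058 ]
red [0.5272 0.1763 0.058 ]
scene 670 [0.5377 0.3257 0.0121] [0.5861 0.3726 0.0886] [0.5731 0.3539 0.0567]
max z region 0.08975575864830321
top 303 [0.535  0.3222 0.012 ] [0.5898 0.3759 0.0911] [0.554  0.3405 0.0617]
max z region 0.0964014545873904
[ 0.1567 -0.6303  0.2216] 
 [[ 0.9704  0.2414 -0.0005]
 [ 0.2414 -0.9704  0.0016]
 [-0.0001 -0.0017 -1.    ]] 0.6567810050760036
```

```bash
cat > go.py <<'E'
import sys
from h import *
from scipy.spatial.transform import Rotation as R
def go(x,y,z,head=None):
    o=manip.get_obs();q=o['tool_rot'];r=R.from_quat(q[[1,2,3,0]]).as_matrix()
    h=np.arctan2(r[1,1],r[0,1])
    t=None if head is None else -((head-h+np.pi/2)%np.pi-np.pi/2)
    print('t',round(o['time'],2),'tcp',o['ee_pos'].round(4),'yhead',round(h,3),'w',round(o['gripper_width'],4),'F',o['contact_force'].round(1))
    print('dp',(r.T@(np.array([x,y,z])-o['ee_pos'])*1000).round(0),'turn',t)
a=list(map(float,sys.argv[1:]));go(*a)
E
python3 go.py .5 -.35 .22 -.6; python3 go.py .6 0 .22 .0
```

```text
t 0.1 tcp [ 0.1567 -0.6303  0.2216] yhead -1.327 w 0.0867 F [-0.   0.7  0.1]
dp [ 401. -189.    2.] turn -0.7270211743573909
t 0.1 tcp [ 0.1567 -0.6303  0.2216] yhead -1.327 w 0.0867 F [-0.   0.7  0.1]
dp [ 582. -505.    2.] turn -1.327021174357391
```

Request:
{"method": "step_arm", "body": {"dp": [[50,-22,0],[100,-45,0],[150,-68,0],[200,-92,0],[250,-115,0],[300,-140,0],[350,-165,0],[400,-190,0]], "turn": [-0.1,-0.2,-0.3,-0.4,-0.5,-0.6,-0.7,-0.75], "fingers": [1,1,1,1,1,1,1,1]}}

```text
time: 0.9
ee_pos: [0.4673, -0.3757, 0.2216]
tool_rot: [-0.001, 0.878, 0.478, 0.0]
contact_force: [0.4, -1.6, 0.4]
gripper_width: 0.0871
```

```bash
python3 go.py .6 0 .2 .0
```

```text
t 0.9 tcp [ 0.4673 -0.3757  0.2216] yhead -0.574 w 0.0871 F [ 0.4 -1.6  0.4]
dp [388. -93.  22.] turn -0.5740445880761462
```

Request:
{"method": "step_arm", "body": {"dp": [[50,-12,0],[100,-24,0],[150,-36,0],[200,-48,0],[250,-60,0],[300,-72,0],[350,-84,0],[388,-93,0]], "turn": [-0.08,-0.16,-0.24,-0.32,-0.4,-0.48,-0.56,-0.6], "fingers": [1,1,1,1,1,1,1,1]}}

```text
time: 1.7
ee_pos: [0.5997, 0.0015, 0.2219]
tool_rot: [-0.001, 0.697, 0.717, 0.0]
contact_force: [0.7, -0.8, 0.1]
gripper_width: 0.0868
```

```bash
python3 go.py .434 .353 .16 .294
```

```text
t 1.7 tcp [0.5997 0.0015 0.2219] yhead 0.028 w 0.0868 F [ 0.7 -0.8  0.1]
dp [ 356. -156.   63.] turn -0.26603396480585695
```

Request:
{"method": "step_arm", "body": {"dp": [[45,-20,0],[90,-40,0],[135,-59,10],[180,-79,20],[225,-98,30],[270,-118,40],[315,-138,50],[356,-156,63]], "turn": [-0.03,-0.07,-0.1,-0.13,-0.17,-0.2,-0.23,-0.266], "fingers": [0.5,0.5,0.5,0.5,0.5,0.5,0.5,0.5]}}

```text
time: 2.5
ee_pos: [0.4326, 0.3548, 0.1594]
tool_rot: [-0.001, 0.595, 0.804, 0.001]
contact_force: [0.7, -0.2, -0.2]
gripper_width: 0.0652
```

```bash
python3 go.py .434 .353 .004 .294
python3 - <<'E'
from h import *
c=snap('scene'); cv2.imwrite('pics/s1.png',cv2.resize(c['pixels'][180:380,300:560,::-1],None,fx=3,fy=3))
E
```

```text
t 2.5 tcp [0.4326 0.3548 0.1594] yhead 0.296 w 0.0652 F [ 0.7 -0.2 -0.2]
dp [ -2.   1. 155.] turn 0.001559695292314922
```

View pics/s1.png

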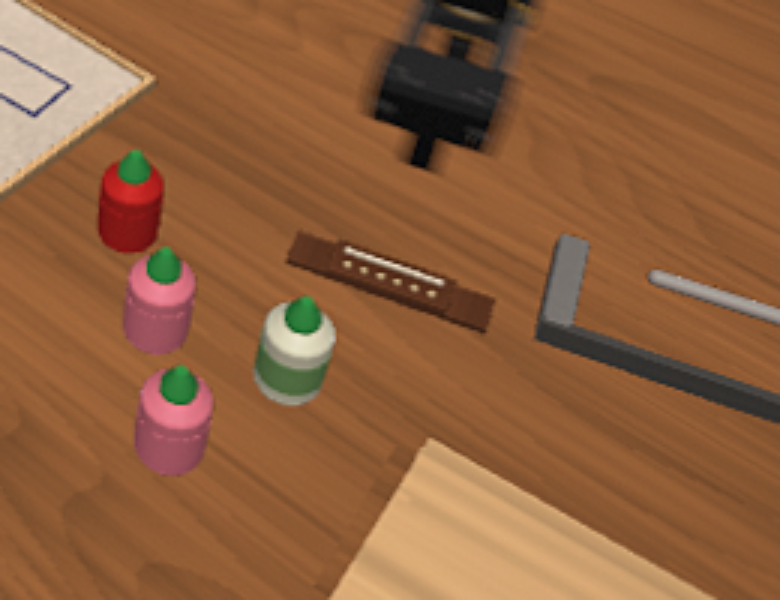

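The picture shows the dark bridge saddle-up at crop (390,285) and the white bottle upright at (295,350). The gripper is above the bridge and nothing is in its way.

Request:
{"method": "step_arm", "body": {"dp": [[-2,1,30],[-2,1,60],[-2,1,90],[-2,1,120],[-2,1,140],[-2,1,150],[-2,1,155],[-2,1,155]], "turn": [0,0,0,0,0,0,0,0], "fingers": [0.5,0.5,0.5,0.5,0.5,0.5,0.5,0.5]}}

```text
time: 3.35
ee_pos: [0.4262, 0.3618, 0.0027]
tool_rot: [-0.004, 0.59, 0.807, 0.001]
contact_force: [0.7, 0.3, 0.6]
gripper_width: 0.0649
```

```bash
python3 go.py .434 .353 .004 .294
python3 - <<'E'
from h import *
c=snap('scene'); cv2.imwrite('pics/s2.png',cv2.resize(c['pixels'][180:380,300:560,::-1],None,fx=3,fy=3))
E
```

```text
t 3.35 tcp [0.4262 0.3618 0.0027] yhead 0.307 w 0.0649 F [0.7 0.3 0.6]
dp [-11.   5.  -1.] turn 0.01345591849122485
```

View pics/s2.png

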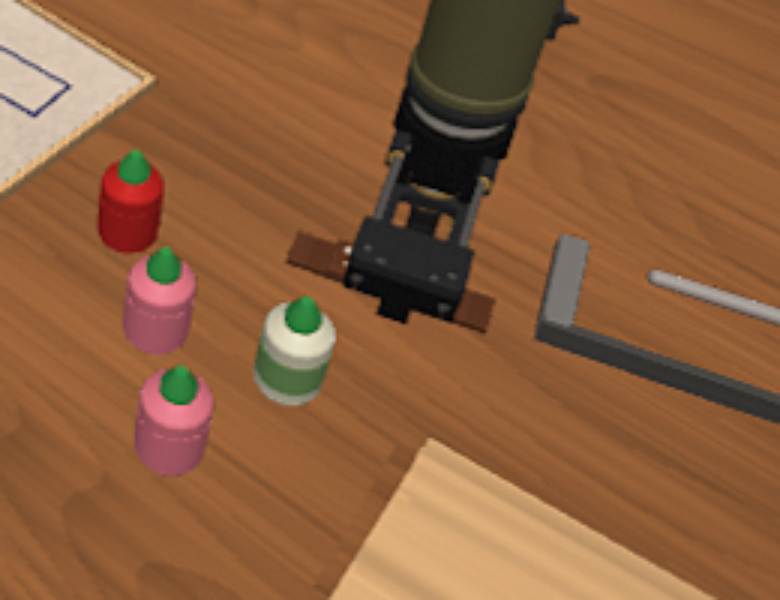

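The descent drifted about 11 mm along the bridge, so I'll correct that before closing.

Request:
{"method": "step_arm", "body": {"dp": [[-6,3,-1],[-11,5,-1],[-11,5,-1],[-11,5,-1]], "turn": [0.01,0.01,0.01,0.01], "fingers": [0.5,0.5,0.5,0.5]}}

```text
time: 3.8
ee_pos: [0.4352, 0.3529, 0.0046]
tool_rot: [-0.004, 0.595, 0.804, 0.002]
contact_force: [-0.3, -0.0, 0.4]
gripper_width: 0.0653
```

```bash
python3 go.py .434 .353 .004 .294
```

```text
t 3.8 tcp [0.4352 0.3529 0.0046] yhead 0.296 w 0.0653 F [-0.3 -0.   0.4]
dp [ 0. -1.  1.] turn 0.002460520188538151
```

Request:
{"method": "step_arm", "body": {"dp": [[0,-1,1],[0,-1,1],[0,-1,1],[0,-1,1],[0,-1,1],[0,-1,1],[0,-1,1],[0,-1,1]], "turn": [0,0,0,0,0,0,0,0], "fingers": [-0.6,-1,-1,-1,-1,-1,-1,-1], "grip_force": 25}}

```text
time: 4.6
ee_pos: [0.4342, 0.3527, 0.0036]
tool_rot: [-0.004, 0.595, 0.804, 0.002]
contact_force: [0.2, -0.8, -0.8]
gripper_width: 0.0318
```

```bash
python3 go.py .434 .353 .12 .294
```

```text
t 4.6 tcp [0.4342 0.3527 0.0036] yhead 0.297 w 0.0318 F [ 0.2 -0.8 -0.8]
dp [   1.   -0. -116.] turn 0.0025095658510649876
```

The opening is 31.8 mm, so it is gripped across its width. Lifting.

Request:
{"method": "step_arm", "body": {"dp": [[0,0,-15],[0,0,-35],[0,0,-60],[0,0,-90],[0,0,-116],[0,0,-116]], "turn": [0,0,0,0,0,0], "fingers": [-1,-1,-1,-1,-1,-1]}}

```text
time: 5.2
ee_pos: [0.4367, 0.354, 0.1244]
tool_rot: [-0.003, 0.595, 0.804, 0.005]
contact_force: [0.1, -0.2, -0.7]
gripper_width: 0.0313
```

```bash
python3 go.py .4655 -.0447 .12 .041
```

```text
t 5.2 tcp [0.4367 0.354  0.1244] yhead 0.297 w 0.0313 F [ 0.1 -0.2 -0.7]
dp [-390.  -89.    0.] turn 0.25564172471684676
```

Request:
{"method": "step_arm", "body": {"dp": [[-35,-8,0],[-80,-18,0],[-130,-30,0],[-180,-41,0],[-230,-52,0],[-280,-64,0],[-330,-75,0],[-365,-83,0]], "turn": [0.03,0.06,0.09,0.12,0.15,0.18,0.21,0.24], "fingers": [-1,-1,-1,-1,-1,-1,-1,-1]}}

```text
time: 6.0
ee_pos: [0.4635, -0.0223, 0.1205]
tool_rot: [-0.003, 0.688, 0.726, 0.004]
contact_force: [0.7, 0.7, -0.9]
gripper_width: 0.0316
```

```bash
python3 go.py .4655 -.0447 .08 .041
```

```text
t 6.0 tcp [ 0.4635 -0.0223  0.1205] yhead 0.054 w 0.0316 F [ 0.7  0.7 -0.9]
dp [-23.   1.  40.] turn 0.012903696810228293
```

Request:
{"method": "step_arm", "body": {"dp": [[-12,1,10],[-20,1,25],[-23,1,40],[-23,1,40],[-23,1,40],[-23,1,40]], "turn": [0.013,0.013,0.013,0.013,0.013,0.013], "fingers": [-1,-1,-1,-1,-1,-1]}}

```text
time: 6.6
ee_pos: [0.4663, -0.0439, 0.0809]
tool_rot: [-0.002, 0.692, 0.722, 0.005]
contact_force: [0.6, 0.1, -0.5]
gripper_width: 0.0316
```

```bash
python3 go.py .4655 -.0447 .012 .041;python3 - <<'E'
from h import *
c=snap('scene'); cv2.imwrite('pics/s3.png',cv2.resize(c['pixels'][100:280,180:420,::-1],None,fx=3,fy=3))
E
```

```text
t 6.6 tcp [ 0.4663 -0.0439  0.0809] yhead 0.042 w 0.0316 F [ 0.6  0.1 -0.5]
dp [-1. -1. 69.] turn 0.001253596545791158
```

View pics/s3.png

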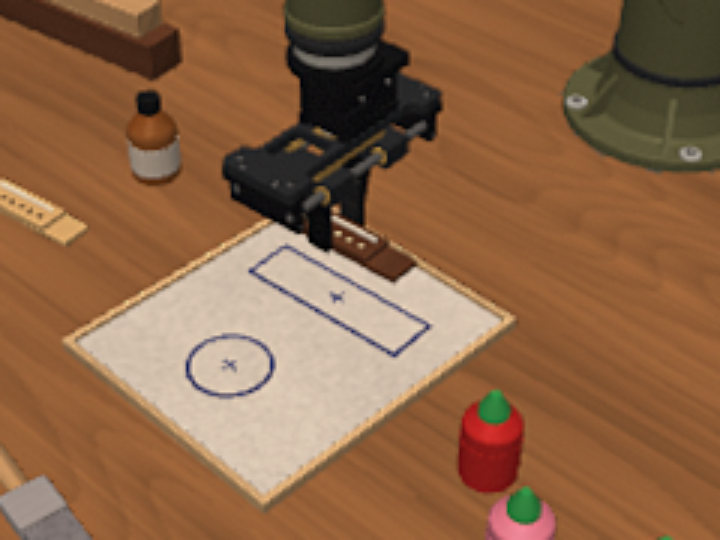

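The bridge is held level above the long outline. Lowering.

Request:
{"method": "step_arm", "body": {"dp": [[-1,-1,20],[-1,-1,40],[-1,-1,55],[-1,-1,62],[-1,-1,66],[-1,-1,66]], "turn": [0,0,0,0,0,0], "fingers": [-1,-1,-1,-1,-1,-1]}}

```text
time: 7.25
ee_pos: [0.466, -0.0444, 0.0152]
tool_rot: [-0.002, 0.692, 0.722, 0.005]
contact_force: [-0.8, -0.1, -0.4]
gripper_width: 0.0316
```

```bash
python3 go.py .4655 -.0447 .0105 .041
```

```text
t 7.25 tcp [ 0.466  -0.0444  0.0152] yhead 0.042 w 0.0316 F [-0.8 -0.1 -0.4]
dp [-0. -0.  5.] turn 0.0013990617205970057
```

Request:
{"method": "step_arm", "body": {"dp": [[0,0,2],[0,0,4],[0,0,5],[0,0,5]], "turn": [0,0,0,0], "fingers": [-1,-1,-1,-1]}}

```text
time: 7.65
ee_pos: [0.4663, -0.0444, 0.0106]
tool_rot: [-0.002, 0.692, 0.722, 0.005]
contact_force: [-1.3, 0.4, 1.7]
gripper_width: 0.0319
```

Light contact, so I'll release now, then raise.

Request:
{"method": "step_arm", "body": {"dp": [[0,0,0],[0,0,0],[0,0,0],[0,0,-15],[0,0,-40],[0,0,-80],[0,0,-120],[0,0,-140]], "turn": [0,0,0,0,0,0,0,0], "fingers": [0,0.4,0.4,0.4,0.4,0.6,1,1]}}

```text
time: 8.45
ee_pos: [0.4673, -0.0458, 0.154]
tool_rot: [0.0, 0.692, 0.722, 0.006]
contact_force: [-0.5, 0.1, -0.1]
gripper_width: 0.0771
```

```bash
python3 go.py .560 .3475 .17 .041
python3 - <<'E'
from h import *
c=snap('scene'); cv2.imwrite('pics/s4.png',cv2.resize(c['pixels'][100:280,180:420,::-1],None,fx=3,fy=3))
E
```

```text
t 8.45 tcp [ 0.4673 -0.0458  0.154 ] yhead 0.043 w 0.0771 F [-0.5  0.1 -0.1]
dp [389. 109. -12.] turn 0.0015462823373502133
```

View pics/s4.png

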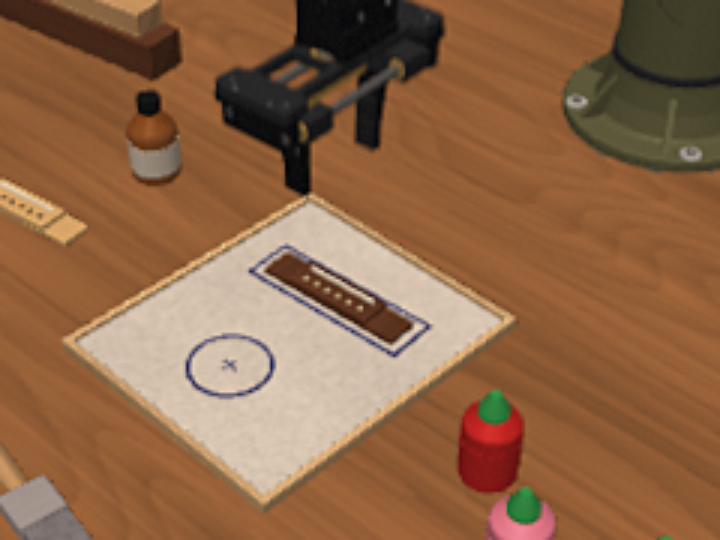

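The bridge lies flat, saddle up and well centred in the long outline at crop (340,300). Next is the white bottle.

Request:
{"method": "step_arm", "body": {"dp": [[35,10,-10],[80,22,-12],[130,36,-12],[180,50,-12],[230,64,-12],[280,78,-12],[330,92,-12],[370,104,-12]], "turn": [0,0,0,0,0,0,0,0], "fingers": [1,1,1,1,1,1,1,1]}}

```text
time: 9.3
ee_pos: [0.5566, 0.3282, 0.1707]
tool_rot: [0.002, 0.692, 0.722, 0.006]
contact_force: [0.6, 0.0, 0.7]
gripper_width: 0.0872
```

```bash
python3 go.py .560 .3475 .12 .041
```

```text
t 9.3 tcp [0.5566 0.3282 0.1707] yhead 0.042 w 0.0872 F [0.6 0.  0.7]
dp [19.  4. 51.] turn 0.0007081432353883699
```

Request:
{"method": "step_arm", "body": {"dp": [[15,3,10],[19,4,40],[19,4,51],[19,4,51],[19,4,51]], "turn": [0,0,0,0,0], "fingers": [1,1,1,1,1]}}

```text
time: 9.8
ee_pos: [0.5609, 0.3468, 0.1203]
tool_rot: [0.002, 0.693, 0.721, 0.006]
contact_force: [0.3, 0.2, 0.0]
gripper_width: 0.087
```

```bash
python3 go.py .560 .3475 .029 .041
python3 - <<'E'
from h import *
c=snap('scene'); cv2.imwrite('pics/s5.png',cv2.resize(c['pixels'][180:380,300:560,::-1],None,fx=3,fy=3))
E
```

```text
t 9.8 tcp [0.5609 0.3468 0.1203] yhead 0.04 w 0.087 F [0.3 0.2 0. ]
dp [ 0. -2. 91.] turn -0.0005499417198531198
```

View pics/s5.png

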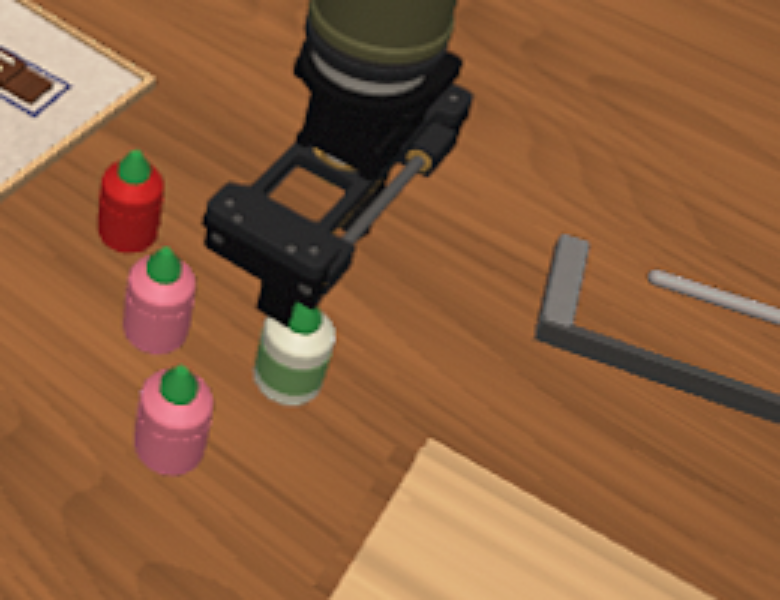

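The gripper is centred over the white bottle. Descending.

Request:
{"method": "step_arm", "body": {"dp": [[0,-1,20],[0,-1,40],[0,-1,60],[0,-1,78],[0,-1,88],[0,-1,91],[0,-1,91]], "turn": [0,0,0,0,0,0,0], "fingers": [1,1,1,1,1,1,1]}}

```text
time: 10.55
ee_pos: [0.5617, 0.3476, 0.0303]
tool_rot: [0.002, 0.693, 0.721, 0.007]
contact_force: [0.7, 0.1, -0.7]
gripper_width: 0.0865
```

```bash
python3 go.py .560 .3475 .029 .041
```

```text
t 10.55 tcp [0.5617 0.3476 0.0303] yhead 0.04 w 0.0865 F [ 0.7  0.1 -0.7]
dp [-0. -2.  1.] turn -0.0009555214686844948
```

Request:
{"method": "step_arm", "body": {"dp": [[0,-1,1],[0,-1,1],[0,-1,1],[0,-1,1],[0,-1,1],[0,-1,1],[0,-1,1],[0,-1,1]], "turn": [0,0,0,0,0,0,0,0], "fingers": [0.3,0.15,0,-0.5,-1,-1,-1,-1], "grip_force": 15}}

```text
time: 11.35
ee_pos: [0.5606, 0.3476, 0.0294]
tool_rot: [0.002, 0.693, 0.721, 0.007]
contact_force: [-0.6, -0.4, 0.5]
gripper_width: 0.0474
```

```bash
python3 go.py .560 .3475 .14 .041
```

```text
t 11.35 tcp [0.5606 0.3476 0.0294] yhead 0.04 w 0.0474 F [-0.6 -0.4  0.5]
dp [   1.    1. -111.] turn -0.0009091542096757443
```

Gripped at 47.4 mm. Lifting high enough for its foot to clear the other bottles.

Request:
{"method": "step_arm", "body": {"dp": [[0,0,-12],[0,0,-30],[0,0,-55],[0,0,-80],[0,0,-105],[0,0,-125],[0,0,-125]], "turn": [0,0,0,0,0,0,0], "fingers": [-1,-1,-1,-1,-1,-1,-1], "grip_force": 20}}

```text
time: 12.05
ee_pos: [0.5607, 0.3487, 0.1594]
tool_rot: [0.003, 0.693, 0.721, 0.011]
contact_force: [-0.1, 0.4, -0.9]
gripper_width: 0.0474
```

```bash
python3 go.py .591 -.0515 .15 .041;python3 - <<'E'
from h import *
c=snap('scene'); cv2.imwrite('pics/s6.png',cv2.resize(c['pixels'][180:380,300:560,::-1],None,fx=3,fy=3))
E
```

```text
t 12.05 tcp [0.5607 0.3487 0.1594] yhead 0.04 w 0.0474 F [-0.1  0.4 -0.9]
dp [-401.   14.    6.] turn -0.0007813453341221077
```

View pics/s6.png

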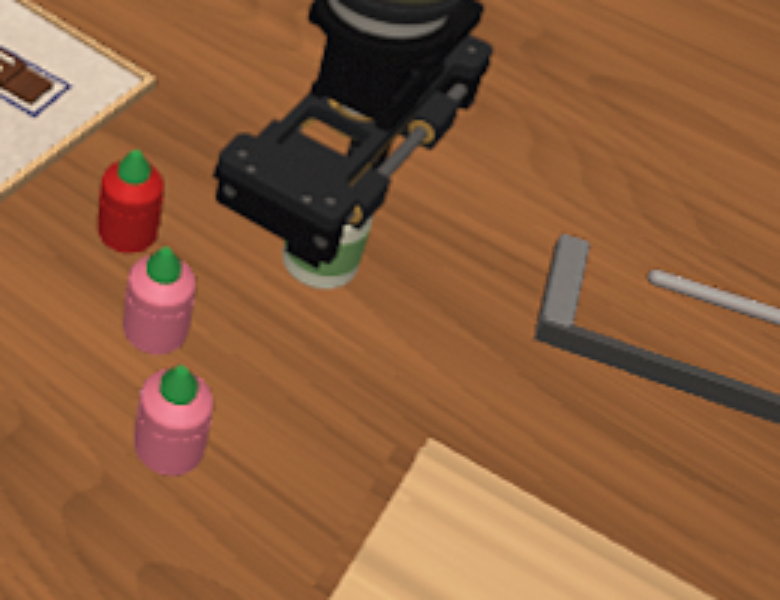

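The white bottle is lifted and hanging upright. Carrying it to the tray.

Request:
{"method": "step_arm", "body": {"dp": [[-30,1,0],[-80,3,0],[-130,5,2],[-180,7,3],[-230,9,4],[-280,10,5],[-330,12,6],[-375,13,6]], "turn": [0,0,0,0,0,0,0,0], "fingers": [-1,-1,-1,-1,-1,-1,-1,-1]}}

```text
time: 12.9
ee_pos: [0.587, -0.0295, 0.1469]
tool_rot: [0.003, 0.693, 0.721, 0.008]
contact_force: [0.5, 0.6, -1.4]
gripper_width: 0.0472
```

```bash
python3 go.py .591 -.0515 .08 .041
```

```text
t 12.9 tcp [ 0.587  -0.0295  0.1469] yhead 0.039 w 0.0472 F [ 0.5  0.6 -1.4]
dp [-23.   2.  67.] turn -0.002133231973041827
```

Request:
{"method": "step_arm", "body": {"dp": [[-15,2,10],[-23,2,30],[-23,2,50],[-23,2,67],[-23,2,67],[-23,2,67]], "turn": [0,0,0,0,0,0], "fingers": [-1,-1,-1,-1,-1,-1]}}

```text
time: 13.5
ee_pos: [0.5907, -0.0508, 0.0794]
tool_rot: [0.002, 0.693, 0.721, 0.008]
contact_force: [-0.5, 0.4, -0.6]
gripper_width: 0.047
```

```bash
python3 go.py .591 -.0515 .0365 .041;python3 - <<'E'
from h import *
c=snap('scene'); cv2.imwrite('pics/s7.png',cv2.resize(c['pixels'][100:280,180:420,::-1],None,fx=3,fy=3))
E
```

```text
t 13.5 tcp [ 0.5907 -0.0508  0.0794] yhead 0.04 w 0.047 F [-0.5  0.4 -0.6]
dp [-1. -0. 43.] turn -0.0007418776209611178
```

View pics/s7.png

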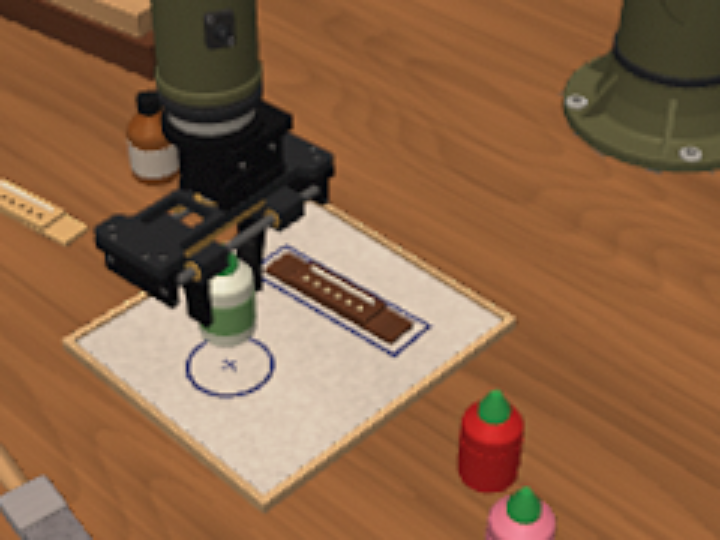

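The bottle is upright above the round outline. Lowering it to just above contact.

Request:
{"method": "step_arm", "body": {"dp": [[-1,0,12],[-1,0,24],[-1,0,34],[-1,0,39],[-1,0,41],[-1,0,42],[-1,0,43],[-1,0,43]], "turn": [0,0,0,0,0,0,0,0], "fingers": [-1,-1,-1,-1,-1,-1,-1,-1]}}

```text
time: 14.35
ee_pos: [0.5923, -0.0516, 0.0375]
tool_rot: [0.003, 0.693, 0.721, 0.009]
contact_force: [-0.1, -0.6, -1.1]
gripper_width: 0.0477
```

```bash
python3 go.py .591 -.0515 .0365 .041
```

```text
t 14.35 tcp [ 0.5923 -0.0516  0.0375] yhead 0.04 w 0.0477 F [-0.1 -0.6 -1.1]
dp [ 0. -1.  1.] turn -0.000960543766457711
```

Request:
{"method": "step_arm", "body": {"dp": [[0,-1,1],[0,-1,1.5],[0,-1,1.5]], "turn": [0,0,0], "fingers": [-1,-1,-1]}}

```text
time: 14.65
ee_pos: [0.5914, -0.0517, 0.0364]
tool_rot: [0.003, 0.693, 0.721, 0.009]
contact_force: [-0.8, -0.2, 1.0]
gripper_width: 0.0473
```

Request:
{"method": "step_arm", "body": {"dp": [[0,0,0],[0,0,0],[0,0,0],[0,0,0],[0,0,0],[0,0,-10],[0,0,-30],[0,0,-60]], "turn": [0,0,0,0,0,0,0,0], "fingers": [0.2,0.4,0.8,0.9,0.9,0.9,0.9,0.9]}}

```text
time: 15.45
ee_pos: [0.5892, -0.052, 0.0962]
tool_rot: [0.002, 0.693, 0.721, 0.008]
contact_force: [-0.0, -1.0, 0.2]
gripper_width: 0.0822
```

Request:
{"method": "step_arm", "body": {"dp": [[0,0,-30],[0,0,-70],[0,0,-110],[50,0,-130],[100,0,-130],[150,0,-130],[200,0,-130],[240,0,-130]], "turn": [0,0,0,0,0,0,0,0], "fingers": [0.9,0.9,0.9,0.9,0.9,0.9,0.9,0.9]}}

```text
time: 16.25
ee_pos: [0.5771, 0.1895, 0.2295]
tool_rot: [0.002, 0.692, 0.722, 0.009]
contact_force: [0.7, 0.3, 0.2]
gripper_width: 0.0823
```

```bash
python3 go.py .591 .2 .25
python3 - <<'E'
from h import *
c=snap('scene'); a=cv2.resize(c['pixels'][100:280,180:420,::-1],None,fx=3,fy=3)
cv2.imwrite('pics/s8.png',a)
c=snap('top'); cv2.imwrite('pics/t8.png',cv2.resize(c['pixels'][160:280,235:350,::-1],None,fx=5,fy=5,interpolation=cv2.INTER_CUBIC))
E
```

```text
t 16.25 tcp [0.5771 0.1895 0.2295] yhead 0.042 w 0.0823 F [0.7 0.3 0.2]
dp [ 10.  15. -20.] turn None
```

View pics/s8.png

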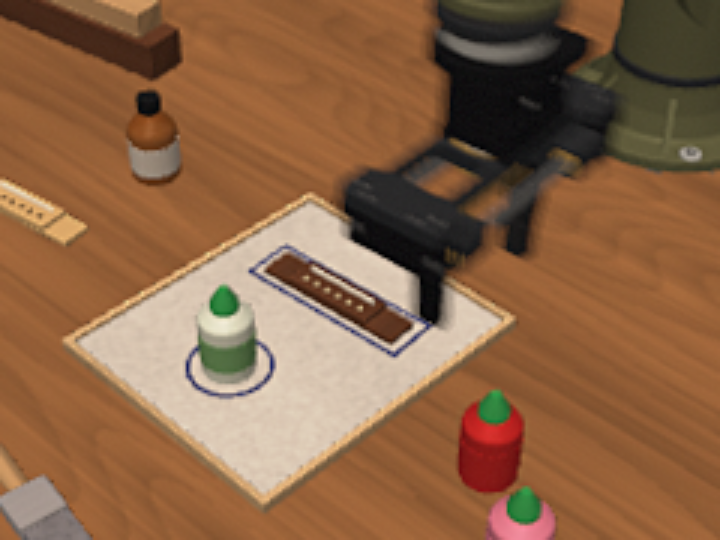

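View pics/t8.png

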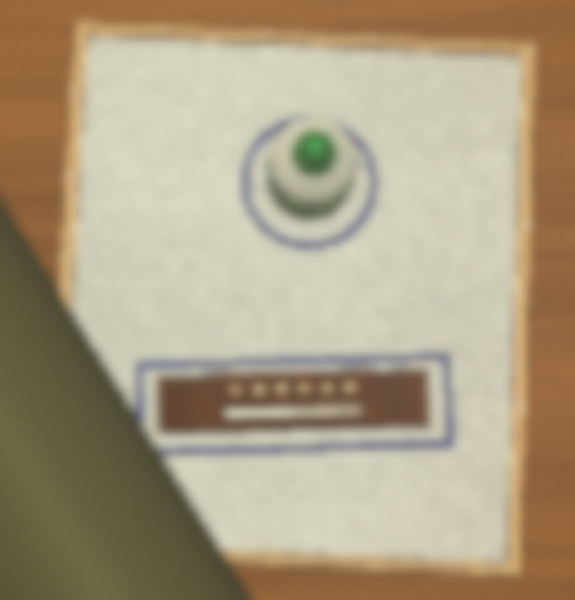

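Run:
```python
from h import *
c=load('top')
B=lambda x,y,z:onz(c,(x+.5)/5-.5+235,(y+.5)/5-.5+160,z).round(4)
print(B(312,164,.065),B(314,147,.095),B(308,182,.007)); 
print(B(294,402,.014),B(293,404,.007))
k=c
K=np.array([[k['fx'],0,k['cx']],[0,k['fy'],k['cy']],[0,0,1.]])
```

```text
[ 0.5884 -0.0515  0.065 ] [ 0.591  -0.0515  0.095 ] [ 0.5908 -0.0513  0.007 ]
[ 0.4656 -0.0444  0.014 ] [ 0.4654 -0.044   0.007 ]
```

Request:
{"method": "step_arm", "body": {"dp": [[0,0,0],[0,0,0],[0,0,0],[0,0,0],[0,0,0]], "turn": [0,0,0,0,0], "fingers": [0.9,0.9,0.9,0.9,0.9]}}

```text
time: 16.85
ee_pos: [0.5753, 0.1949, 0.2297]
tool_rot: [0.0, 0.689, 0.725, 0.01]
contact_force: [-0.3, -0.5, -0.1]
gripper_width: 0.0828
```

Both parts are within about 3 mm of their outline centres, and the arm is clear and at rest. Handing in.

```bash
python3 -c "
from station import manip
print(manip.finish_job())"
```

```text
the job is handed in; nothing more can be done
None
```

I placed the dark rosewood bridge in the long outline first, then stood the white glue bottle in the round outline, and handed the job in at about 17 s. No verdict was reported.

**Final checks, from the top camera:**
- **Bottle:** its axis is within about 3 mm of the round outline's centre and it stands upright.
- **Bridge:** it is within about 1 mm of the long outline's centre, saddle up, and by eye parallel to the outline. I did not re-measure its angle after placing it, but the gripper let go within 0.01 rad of the measured outline direction.

The scene camera agreed with both. The gripper was open, clear of everything and at rest, and contact forces in the readings stayed at about 2 N or less.

**What drifted:**
- The first descent drifted about 11 mm along the bridge, and I corrected that before gripping.
- The tool picked up about 1° of tilt over the moves, with no visible effect on the placing.

The pale bridge and the amber, pink and red bottles were left untouched.

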